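# Clamp the axle stub and hold the spread snap ring at its groove

## Task

Take the yellow T-key from its wooden block, set its blade fully into the slotted brass screw of the blue fixture, turn the screw clockwise until it stops so the axle stub is clamped, and leave the key standing in the slot. Then lift the red-handled snap ring pliers out of their rack, squeeze them to spread the ring, slide it down over the stub until it is level with the brass-coloured groove, and finish while still holding it there: ring spread around the groove, pliers upright and carried by the gripper alone, not resting on the fixture. Leave the other things on the bench where they are.

Things in the scene. Friction and masses are not known exactly. Their poses are not given: they have to be found in the camera images.
- fixture: blue steel base plate 90 x 200, 20 thick, fixed to the black bench. Origin: centre of its underside; x across, y along its length, z up. On it stand a dark clamp block 66 x 66, its top 50 above the bench, at y = +45, with an upright steel axle stub in it, and a brass captive clamp screw at y = -55
- groove (a point): middle of the brass-coloured groove in the axle stub, on the stub's axis, 66 above the bench. Groove 9 high, 26 diameter; stub 32 diameter, its flat top 94 above the bench with a 6 high cone shaped lead-in (25 diameter at the top)
- slot (a point): centre of the mouth of the slot in the round brass screw head (about 36 across), 46 above the bench. The slot is 30 long along this point's x, 11.5 wide along its y, 22 deep; the point turns with the screw
- screw (a joint): angle of the captive screw, rad: 0 is fully loose, it grows turning clockwise seen from above and stops hard at 1.5 (clamped tight). It stays where it is left; friction about 0.08 N m
- block: wooden key block 70 x 70 x 40 high, fixed, the key stands in a pocket in its top. Origin: centre of the underside
- key: T-key, 86 tall, 150 g, standing upright in the wooden block. Origin: bottom of its flat steel blade (22 along x, 8 along y, 20 long, the lowest 8 tapering to 3 along y); a 29 diameter collar from z = 20 to 25 rests on the block's top (later on the screw head); yellow crossbar 70 along x, 16 along y, from z = 66 to 86 (grip it across y at z = 76)
- rack: wooden stand, foot 130 x 100, with an aluminium fork on top: fork top 105 above the bench, open towards its +x, 52 between the prongs, which end at x = +16. Fixed. Origin: centre of the foot's underside
- pliers: snap ring pliers, 0.28 kg, hanging upright in the fork by their dark crosshead (30 along x, 82 along y, 10 high, lying on the fork top). Origin: centre of the crosshead's underside; z up. The steel snap ring is fastened on the two jaw tips below and stays on them, lying level, 60 below the origin, its centre 34 along +x. Take them out straight up
- grip (a point): point midway between the two red handles, at (0, 0, 67) in the pliers' frame: grip them here across y. Flat faces 20 wide (x), from 27 below to 27 above this point, 58 apart over their outsides when relaxed, 46 when squeezed to the stop
- ring (a point): centre of the ring, half way up its thickness: (34, 0, -60) in the pliers' frame. 4 thick, 39 outside, 29 inside diameter when relaxed (too small for the stub). Each half moves about 6.5 outwards along the pliers' y when fully spread: then it has about 4 of play every way around the stub. Any yaw about the stub will do
- jaw_left (a joint): opening of the jaw and handle on the pliers' +y side, rad: 0 relaxed, stop at about 0.1 (fully spread). Squeezing the handles opens the jaws; a spring resists with about 8 N, so a grip of 20 N or more brings both to the stop
- jaw_right (a joint): the same for the -y side
- scissors: red-handled scissors lying flat, about 170 long (loose bystander)
- spool: grey reel of yellow wire lying flat, 72 diameter, 40 high (loose bystander)
- knife: black utility knife lying flat, about 145 long (loose bystander)
- tape: blue roll of tape lying flat, 76 diameter, 25 high (loose bystander)
- paintjar: green paint jar with white lid, 66 diameter, 60 high (loose bystander)
- wheel: grey caster wheel with black tyre lying flat, 76 diameter, 32 high (loose bystander)
- brush: paint brush lying flat (loose bystander)

How it is judged:
On the way, in this order (a step that is already met when the one before it is completed fails the run):
1. the clamp screw is turned tight with the key's blade in its slot (value of joint screw above 1.3 rad and horizontal distance between key and slot below 0.006 m and z of key in the frame of slot below -0.012 m), for 0.1 s.
2. the pliers are out of the rack, squeezed, the spread ring above the stub's top (value of joint each of jaw_left, jaw_right above 0.07 rad and horizontal distance between ring and groove below 0.006 m and z of ring in the frame of groove above 0.024 m and contact force between pliers and the fingers above 5 N), for 0.1 s.
At the end, for the whole second after the job is handed in: Screw beyond 1.3 rad, key released upright (0.25 rad), blade 12 mm or more in the slot; ring spread (jaws beyond 0.07 rad), within 5 mm of the stub axis and 3.5 mm of groove mid height; pliers upright (0.12 rad), still, gripped (over 5 N), under 2 N on the fixture (all of step 1 and value of joint each of jaw_left, jaw_right above 0.07 rad and angle between key's own z axis and vertical below 0.25 rad and contact force between key and the fingers below 0.5 N and horizontal distance between ring and groove below 0.005 m and z of ring in the frame of groove between -0.0035 and 0.0035 m and angle between pliers's own z axis and vertical below 0.12 rad and contact force between pliers and the fingers above 5 N and contact force between pliers and fixture below 2 N and linear speed of pliers below 0.02 m/s); the arm keeps its last pose, push and grip.
It fails at once if a bystander (scissors, spool, knife, tape, jar, wheel or brush) moved by more than 30 mm (distance of any of scissors, spool, knife, tape, paintjar, wheel, brush from where it was at the start of the episode above 0.03 m).
It also fails if it takes over 64 s, if anything falls off the work surface, if the arm or the gripper's body presses on something with over 40 N, if the wrist force passes 120 N, or if a joint passes its speed limit or range.

## Robot

A 7-joint arm with a two-finger parallel gripper is mounted at the origin on the work surface. World frame = base frame: x ahead of the robot, y to its left, z up, the work surface at z = 0. Lengths are in m, angles in rad, forces in N, time in s.
With the tool pointing down it reaches from about 0.35 to 0.9 m from the base axis. Payload 19.9 kg.
Tool frame: the origin (TCP) lies midway between the tips of the shut fingers; the grasp point (between the pads) lies 19 mm behind it; y points along the fingers, x is the direction in which the jaws open and shut, and the axes are right-handed (so a half turn about y gives the same grasp; the last joint's range is limited). The gripper opens to 94 mm and grips with 3 to 60 N. Pads are 16 mm wide; open, the fingers measure 119 mm over their backs; the gripper's body (75 mm by 177 mm) begins 78 mm behind the grasp point.
Start: joints at [1.202, 0.417, -0.01, 1.614, 0.005, 1.111, -0.053], TCP at [0.201, -0.592, 0.205] pointing down, gripper open.
Joint ranges: [-2.81, 2.81], [-0.39, 2.02], [-1.27, 1.25], [0.06, 2.57], [-1.19, 4.33], [0.19, 2], [-2.82, 2.82]. Speed limits (rad/s): [1.89, 1.89, 2.39, 2.39, 3.01, 3.01, 3.01].

## Interface

Orientations are given as a rotation vector (axis times angle).
In Python, from rig import robot gives the robot as it stands. The module is installed in compiled form; this text tells all that it offers. Calls block until the motion is done:
- robot.reach(position, orientation): joint-space move of the TCP to a pose.
- robot.move_l(position, frame=None, vel=0.15, force_limit=None): straight line of the TCP; frame=None keeps the orientation; vel is the mean speed in m/s. With force_limit (N) it stops when the force on the tool has changed by that much, and returns True; else False.
- robot.set_joints(angles): joint-space move.
- robot.gripper_open() and robot.clamp(): open the fingers fully, or close them until they stop; the grip force is fixed at half the most.
- robot.hold(seconds).
- robot.solve_ik(position, orientation): joint angles nearest the present ones, or None.
- robot.observe(): the state.
- robot.grab_frame(name): name is "scene" or "top" or "wrist"; returns a dict with "pixels" (480x640x3 uint8, blue, green, red), "depth" (480x640 float32, m along the optical axis (not along the pixel's ray), 0 where there is no reading), "fovy" (degrees; the focal length in pixels is half the picture's height over the tangent of half this angle, whatever the lens; pixels are square), "cx", "cy" (the principal point, pixels), "k1" (the pictures are not rectified: a ray, as slopes to the right and down, at radius r is drawn at 1 + k1 r^2 times it, then the intrinsics apply), "world_to_cam" (4x4, takes a point from world to camera coordinates). Camera axes: x right, y up, looking along -z (the intrinsics and any distortion apply to the point x, -y, -z); pixel columns grow to the right and rows downward; lengths in m; the calibration is good to about 2 mm. A picture is of the moment at which its call begins.
A pose or a line that the arm cannot do raises robot.IKError and nothing moves.
- robot.hand_in(): hands the job in, once; it reports no verdict.
The state is a dict: "time": time; "qpos": joint angles; "joint_vel": joint speeds; "tau": joint torques, N m; "eef_pos": TCP position; "orientation": TCP orientation; "contact_force": force on the tool from outside, world axes, zero at the start; "moment": the same for the moment, N m; "width": opening from 0.0 (shut) to 1.0 (fully open).
Only numpy, scipy, OpenCV 4.12 (cv2) and the standard library are available. Lean on these libraries where they do the work, as an engineer would, in place of code of your own. Each camera call takes 0.05 s, during which the arm holds its last target. There are 200 camera calls.

## Working session

There is one attempt and no reset: what is moved stays moved. The work goes in short steps, each a Python script; the robot and the scene stay as the last script left them, time stands still between calls to the robot, and variables do not carry over. Pictures are saved under pics/ and viewed, about 8 in all and at most 12, crops included, and the job is handed in when it is done.

```bash
mkdir -p pics
cat > h.py <<'E'
import numpy as np, cv2, pickle
from rig import robot
def grab(n,save=None):
    f=robot.grab_frame(n)
    if save: cv2.imwrite(f'pics/{save}.png',f['pixels']); pickle.dump(f,open(f'pics/{save}.pkl','wb'))
    return f
def rays(f,uv):
    uv=np.atleast_2d(np.asarray(uv,float)); fl=240/np.tan(np.radians(f['fovy'])/2)
    K=np.array([[fl,0,f['cx']],[0,fl,f['cy']],[0,0,1]])
    s=cv2.undistortPoints(uv[:,None],K,np.array([f['k1'],0,0,0,0.]))[:,0]
    d=np.c_[s[:,0],-s[:,1],-np.ones(len(s))]
    M=np.asarray(f['world_to_cam']); R=M[:3,:3]; return -R.T@M[:3,3], d@R   # depth-scaled rays
def onplane(f,uv,z):
    c,d=rays(f,uv); return c+d*((z-c[2])/d[:,2])[:,None]
def cloud(f,mask=None):
    v,u=np.nonzero((f['depth']>0)&(mask if mask is not None else True))
    c,d=rays(f,np.c_[u,v]); return c+d*f['depth'][v,u][:,None],np.c_[u,v]
def proj(f,P):
    P=np.atleast_2d(P);M=np.asarray(f['world_to_cam']);p=P@M[:3,:3].T+M[:3,3]
    fl=240/np.tan(np.radians(f['fovy'])/2);x=p[:,0]/-p[:,2];y=-p[:,1]/-p[:,2];k=1+f['k1']*(x*x+y*y)
    return np.c_[f['cx']+fl*x*k,f['cy']+fl*y*k]
E
python3 - <<'E'
from h import *
for n in('scene','top'):
    f=grab(n,n); M=f['world_to_cam']; print(n,f['fovy'],f['cx'],f['cy'],f['k1'],-M[:3,:3].T@M[:3,3],(f['depth']>0).mean())
o=robot.observe();print(o)
E
```

```text
scene 50.08149125571295 320.5631992753106 239.46858929602905 0.0486535048269884 [1.0648111  0.4553793  0.99235175] 0.9960091145833333
top 43.875851697076676 324.25552200973783 231.99535281115683 -0.19253265153500412 [ 0.41158492 -0.00962914  1.5012089 ] 0.9962239583333333
{'time': 0.1, 'qpos': array([ 1.20148561,  0.41790033, -0.01030581,  1.61409803,  0.00464738,
        1.11069201, -0.05298975]), 'joint_vel': array([-0.00064088,  0.00050437,  0.00371549, -0.00098231, -0.00126332,
       -0.00134509,  0.00092131]), 'tau': array([ 1.10103883e-03, -8.52580047e+01,  6.39852639e-01, -4.26693499e+01,
       -4.89534927e-02,  1.62858423e-02,  1.52110806e-05]), 'eef_pos': array([ 0.20113161, -0.59140276,  0.20490322]), 'orientation': array([-1.346022  ,  0.9650698 , -0.96358965]), 'contact_force': array([-0.31031795, -0.98738755,  0.24642817]), 'moment': array([-0.02790168,  0.06959882, -0.00395345]), 'width': 1.0019095677972818}
```

View pics/top.png

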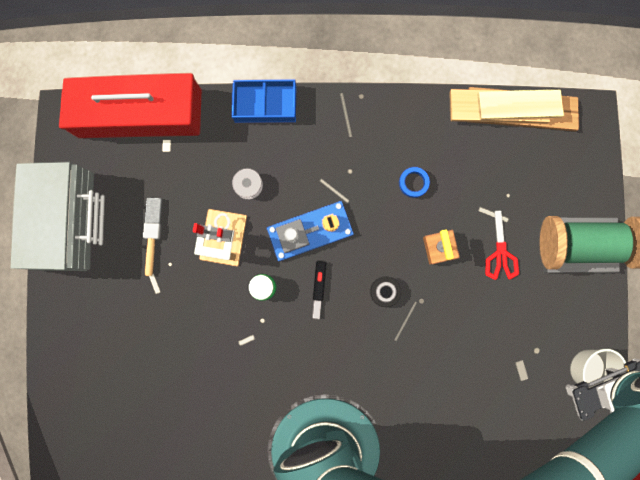

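View pics/scene.png

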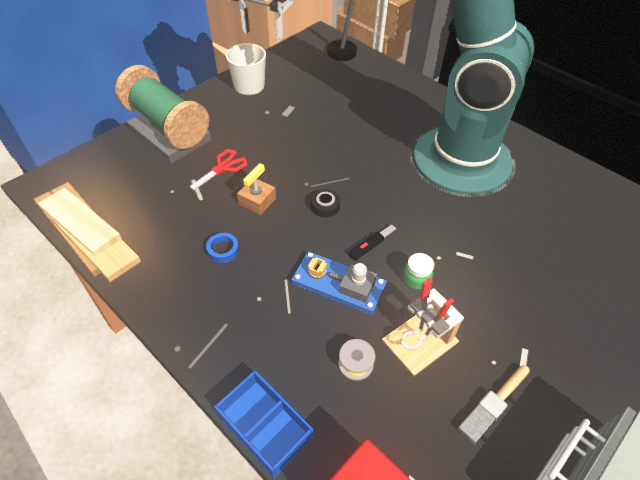

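Run:
```python
from h import *
f=pickle.load(open('pics/top.pkl','rb')); h=cv2.cvtColor(f['pixels'],cv2.COLOR_BGR2HSV)
H,S,V=cv2.split(h)
def box(m,roi,z,n):
    k=np.zeros_like(m);u0,u1,v0,v1=roi;k[v0:v1,u0:u1]=m[v0:v1,u0:u1]
    v,u=np.nonzero(k);P=onplane(f,np.c_[u,v],z)[:,:2].astype(np.float32)
    r=cv2.minAreaRect(P);print(n,len(u),'c',P.mean(0),r)
    c=cloud(f,k>0)[0];print('   z',np.percentile(c[:,2],[5,50,95]))
box((H>100)&(H<125)&(S>150)&(V>80),(255,365,190,270),.02,'fix')
box((H>22)&(H<34)&(S>150)&(V>150),(420,470,220,270),.086,'key')
box((H>5)&(H<22)&(S>80)&(V>60),(420,470,220,270),.04,'block')
box(((H<6)|(H>174))&(S>150)&(V>90),(185,232,215,250),.20,'handles')
box((H>8)&(H<25)&(S>60)&(V>120),(185,255,200,275),.02,'rack')
box((H>18)&(H<30)&(S>120)&(V>120),(320,345,210,235),.046,'screw')
P,uv=cloud(f)
for n,c,z0,z1 in(('stub',(0.41,.075),.085,.1),('handle',(.40,.27),.15,.25)):
    s=(np.hypot(*(P[:,:2]-c).T)<.1)&(P[:,2]>z0)&(P[:,2]<z1);print(n,s.sum(),P[s].mean(0) if s.any() else '')
# tool frame
from scipy.spatial.transform import Rotation as R
o=robot.observe();print(R.from_rotvec(o['orientation']).as_matrix().round(3))
f=grab('wrist');M=f['world_to_cam'];T=R.from_rotvec(o['orientation']).as_matrix()
print('cam in tool',T.T@(-M[:3,:3].T@M[:3,3]-o['eef_pos']),(T.T@M[:3,:3].T).round(3),f['fovy'])
cv2.imwrite('pics/w0.png',f['pixels'])
```

```text
fix 1466 c [0.5568048 0.0290144] ((0.5544878244400024, 0.04215376079082489), (0.08967164903879166, 0.19890442490577698), 19.80126190185547)
   z [0.01311648 0.01961329 0.02508617]
key 68 c [ 0.51616144 -0.28438702] ((0.5160952210426331, -0.2876521646976471), (0.07145916670560837, 0.019285887479782104), 11.907571792602539)
   z [0.0153117  0.09837029 0.10703178]
block 663 c [ 0.51173973 -0.27819803] ((0.5143512487411499, -0.2826572060585022), (0.07619922608137131, 0.07966563105583191), 12.362049102783203)
   z [-0.00036911  0.03894218  0.04462577]
handles 134 c [0.5387332  0.26906618] ((0.5388760566711426, 0.2628718614578247), (0.06694585084915161, 0.02084624394774437), 80.86637878417969)
   z [0.01000392 0.18852027 0.2013352 ]
rack 624 c [0.53732485 0.24309468] ((0.5380746126174927, 0.2616536617279053), (0.10277388244867325, 0.1327132135629654), 80.97500610351562)
   z [-0.00208372  0.00727534  0.05576774]
screw 78 c [ 0.5692791  -0.00850844] ((0.5718127489089966, -0.008964089676737785), (0.034405022859573364, 0.03567067161202431), 11.502812385559082)
   z [0.02612145 0.04312693 0.04930243]
stub 0 
handle 0 
[[ 0.322 -0.     0.947]
 [-0.947  0.001  0.322]
 [-0.001 -1.    -0.   ]]
cam in tool [ 0.00105539 -0.17876184  0.0839857 ] [[ 1.     0.     0.   ]
 [-0.     0.282 -0.959]
 [-0.     0.959  0.282]] 60.798272336769884
```

```bash
cat >> h.py <<'E'
from scipy.spatial.transform import Rotation as R
def down(deg):
    a=np.radians(deg);c,s=np.cos(a),np.sin(a)
    return R.from_matrix(np.array([[c,0,-s],[s,0,c],[0,-1,0]])).as_rotvec()
E
python3 - <<'E'
from h import *
for p,ds in(((.516,-.285,.25),(-78,102)),((.55,.04,.25),(-70,-78,-168,102)),((.54,.26,.3),(-99,81))):
    for d in ds:
        q=robot.solve_ik(p,down(d));print(p,d,None if q is None else np.round(q,2))
robot.reach((.516,-.285,.25),down(-78)); grab('wrist','wk')
robot.reach((.56,.04,.25),down(-78)); grab('wrist','wf')
robot.reach((.54,.26,.32),down(-99)); grab('wrist','wr')
print(robot.observe()['time'],robot.observe()['qpos'].round(2))
a=[cv2.resize(cv2.imread(f'pics/{n}.png'),None,fx=.62,fy=.62) for n in('wk','wr')]
cv2.imwrite('pics/kr.png',np.hstack(a))
E
```

```text
(0.516, -0.285, 0.25) -78 [ 0.59  0.32 -0.17  1.65  0.06  1.18 -0.96]
(0.516, -0.285, 0.25) 102 [ 0.99  0.39 -0.69  1.64  0.26  1.21  2.02]
(0.55, 0.04, 0.25) -70 [ 0.43  0.31 -0.68  1.73  0.21  1.18 -1.53]
(0.55, 0.04, 0.25) -78 [ 0.42  0.31 -0.67  1.73  0.21  1.18 -1.67]
(0.55, 0.04, 0.25) -168 [-0.97  0.41  1.09  1.77 -0.39  1.2  -2.7 ]
(0.55, 0.04, 0.25) 102 [ 0.65  0.4  -1.    1.72  0.35  1.22  1.35]
(0.54, 0.26, 0.3) -99 [ 0.24  0.48 -1.04  1.54  0.42  1.37 -2.56]
(0.54, 0.26, 0.3) 81 [ 0.33  0.57 -1.22  1.53  0.54  1.42  0.49]
4.0917 [-0.19  0.31 -0.4   1.52  0.12  1.33 -2.33]
```

View pics/wf.png

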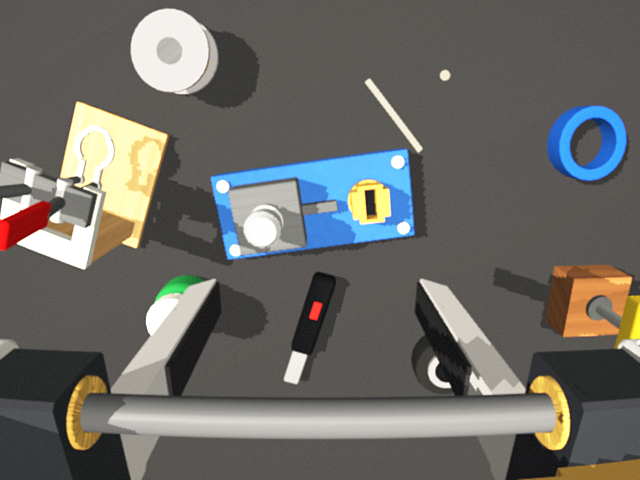

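View pics/kr.png

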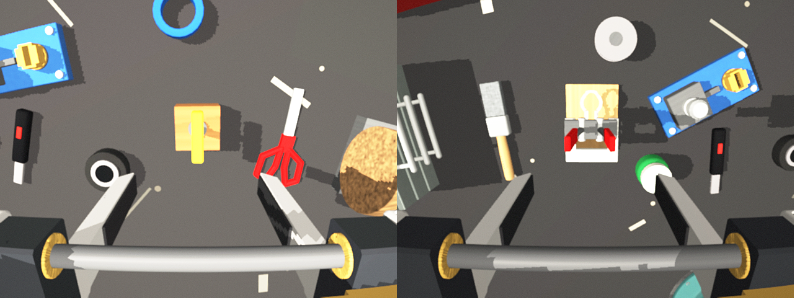

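Run:
```python
from h import *
L=lambda n:pickle.load(open(f'pics/{n}.pkl','rb'))
def hsv(f): return cv2.split(cv2.cvtColor(f['pixels'],cv2.COLOR_BGR2HSV))
def near(f,mask,c,r,z0,z1):
    P,uv=cloud(f,mask);s=(np.hypot(*(P[:,:2]-c).T)<r)&(P[:,2]>z0)&(P[:,2]<z1);return P[s],uv[s]
def rect(n,P,uv,f,z):
    Q=onplane(f,uv,z)[:,:2].astype(np.float32);r=cv2.minAreaRect(Q);print(n,len(P),'medz',np.median(P[:,2]).round(4),np.round(r[0],4),np.round(r[1],4),round(r[2],1))
ones=np.ones((480,640),bool)
f=L('wk');H,S,V=hsv(f)
P,uv=near(f,(H>22)&(H<34)&(S>120),(.514,-.285),.06,.099,.115);rect('key',P,uv,f,.106)
for n in('wk','wf'):
    f=L(n);H,S,V=hsv(f)
    P,uv=near(f,(H>5)&(H<22)&(S>80),(.514,-.28),.06,.034,.05);rect(n+' block',P,uv,f,.04)
for n in('wf','wr'):
    f=L(n);H,S,V=hsv(f)
    P,uv=near(f,(H>100)&(H<125)&(S>120),(.5545,.042),.14,.01,.03);rect(n+' fix',P,uv,f,.02)
    y=(H>18)&(H<34)&(S>100)&(V>60)
    P,uv=near(f,y,(.572,-.009),.03,.036,.055);rect(n+' head',P,uv,f,.046)
    hull=np.zeros((480,640),np.uint8);cv2.fillConvexPoly(hull,cv2.convexHull(uv.astype(np.int32)),1)
    d=(hull>0)&(V<70);v,u=np.nonzero(d)
    Q=onplane(f,np.c_[u,v],.046)[:,:2].astype(np.float32);r=cv2.minAreaRect(Q);w=np.linalg.eigh(np.cov(Q.T));print('  slot dark',len(u),np.round(r[0],4),np.round(r[1],4),r[2],'pca',np.degrees(np.arctan2(*w[1][::-1,1])))
    P,uv=near(f,ones,(.539,.084),.04,.088,.105);print('  stubtop',len(P),P.mean(0).round(4),P[:,2].std());rect('  stub',P,uv,f,.094)
    P,uv=near(f,ones,(.539,.084),.07,.045,.054);rect('  clampblk',P,uv,f,.05)
f=L('wr');H,S,V=hsv(f)
P,uv=near(f,((H<6)|(H>174))&(S>120),(.54,.265),.08,.19,.21);rect('handles',P,uv,f,.199)
P,uv=near(f,(H>8)&(H<30)&(S>50),(.54,.262),.1,-.01,.025);rect('foot',P,uv,f,np.median(P[:,2]))
P,uv=near(f,ones,(.54,.262),.1,.1,.125);rect('fork+cross',P,uv,f,.11)
P,uv=near(f,ones,(.57,.262),.06,.035,.06);print('ring',len(P),P.mean(0),cv2.minEnclosingCircle(P[:,:2].astype(np.float32)))
c=f['pixels'][100:280,230:400];cv2.imwrite('pics/crop.png',np.hstack([cv2.resize(c,None,fx=3,fy=3)[:, :400],cv2.resize(L('wf')['pixels'][140:270,205:425],(400,540))])[:540])
```

```text
key 1579 medz 0.1052 [ 0.5183 -0.2865] [0.0696 0.0152] 12.3
wk block 494 medz 0.0393 [ 0.5211 -0.286 ] [0.0623 0.0701] 13.2
wf block 2840 medz 0.0395 [ 0.517  -0.2849] [0.0726 0.0748] 12.3
wf fix 8665 medz 0.0195 [0.5582 0.0406] [0.0903 0.1993] 19.8
wf head 945 medz 0.0453 [ 0.5769 -0.0101] [0.0372 0.0353] 17.8
  slot dark 191 [ 0.5774 -0.0099] [0.023  0.0076] 18.282428741455078 pca -162.577704625874
  stubtop 970 [0.5435 0.0827 0.0926] 0.0017758139089276827
  stub 970 medz 0.0931 [0.5441 0.0823] [0.0299 0.0308] 11.9
  clampblk 3289 medz 0.0494 [0.5429 0.0829] [0.0662 0.0659] 19.7
wr fix 6581 medz 0.0195 [0.5576 0.0424] [0.0921 0.2007] 19.9
wr head 879 medz 0.0452 [ 0.5762 -0.0079] [0.0376 0.04  ] 16.9
  slot dark 2 [ 0.5788 -0.006 ] [0.0144 0.    ] -162.58688354492188 pca -162.58688904070567
  stubtop 680 [0.5427 0.0847 0.0926] 0.0017880065935954373
  stub 680 medz 0.0931 [0.5435 0.0854] [0.0297 0.0298] 39.5
  clampblk 2378 medz 0.0495 [0.5423 0.084 ] [0.0669 0.0667] 19.7
handles 580 medz 0.1983 [0.5437 0.2627] [0.0622 0.0212] 80.1
foot 3352 medz 0.0074 [0.5731 0.2565] [0.103  0.0665] 80.9
fork+cross 3919 medz 0.1131 [0.5243 0.265 ] [0.0839 0.072 ] 80.9
ring 477 [0.57323443 0.2576887  0.04637194] ((0.5710949301719666, 0.25876885652542114), 0.025913970544934273)
```

View pics/crop.png

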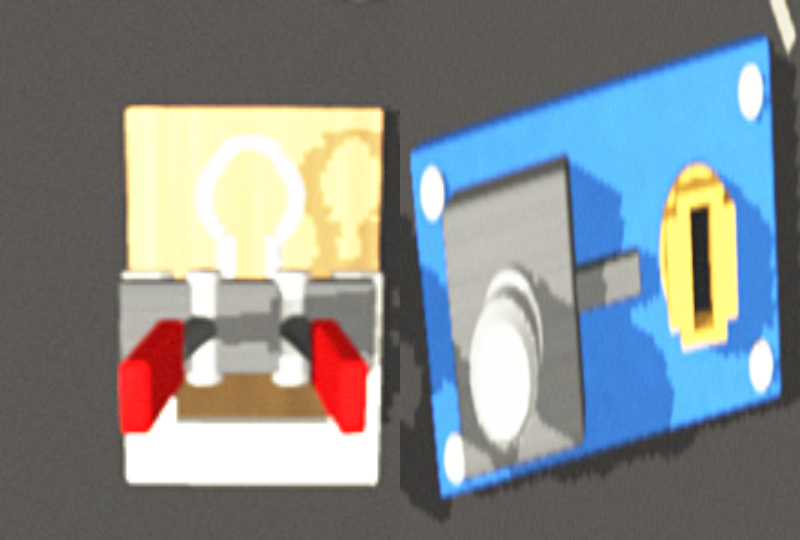

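Run:
```python
from h import *
L=lambda n:pickle.load(open(f'pics/{n}.pkl','rb'))
def hsv(f): return cv2.split(cv2.cvtColor(f['pixels'],cv2.COLOR_BGR2HSV))
def near(f,mask,c,r,z0,z1):
    P,uv=cloud(f,mask);s=(np.hypot(*(P[:,:2]-c).T)<r)&(P[:,2]>z0)&(P[:,2]<z1);return P[s],uv[s]
def rect(n,P,uv,f,z):
    Q=onplane(f,uv,z)[:,:2].astype(np.float32);r=cv2.minAreaRect(Q);print(n,len(P),'medz',np.median(P[:,2]).round(4),np.round(r[0],4),np.round(r[1],4),round(r[2],1))
ones=np.ones((480,640),bool)
for n in('scene','top'):
    f=L(n);H,S,V=hsv(f)
    P,uv=near(f,(H>100)&(H<125)&(S>120),(.5565,.042),.14,.01,.03);rect(n+' fix',P,uv,f,.02)
    P,uv=near(f,(H>18)&(H<34)&(S>100)&(V>60),(.574,-.009),.03,.036,.055);rect(n+' head',P,uv,f,.046)
    P,uv=near(f,ones,(.542,.084),.04,.088,.105);rect('  stub',P,uv,f,.094)
    P,uv=near(f,ones,(.542,.084),.07,.045,.054);rect('  clampblk',P,uv,f,.05)
    P,uv=near(f,(H>22)&(H<34)&(S>120),(.517,-.286),.06,.099,.115);rect('key',P,uv,f,.106)
    P,uv=near(f,((H<6)|(H>174))&(S>120),(.54,.265),.08,.19,.21);rect('handles',P,uv,f,.199)
# fingers in tool frame from wf
f=L('wf');P,uv=cloud(f);T=R.from_rotvec(down(-78)).as_matrix();Q=(P-[.56,.04,.25])@T
s=(np.abs(Q[:,0])<.08)&(np.abs(Q[:,0])>.02)&(Q[:,1]>-.06)&(Q[:,1]<.01)&(np.abs(Q[:,2])<.03);Q=Q[s]
for sg in(1,-1):
    q=Q[Q[:,0]*sg>0];print(sg,len(q))
    for y in(-.05,-.03,-.015,-.008,-.003):
        w=q[np.abs(q[:,1]-y)<.003]; 
        if len(w):print(y,len(w),'x',np.percentile(w[:,0],[2,50,98]).round(4),'z',np.percentile(w[:,2],[2,25,50,75,98]).round(4))
```

```text
scene fix 1462 medz 0.0192 [0.5587 0.0407] [0.0956 0.1989] 20.0
scene head 122 medz 0.0453 [ 0.5742 -0.0118] [0.0345 0.0353] 18.0
  stub 136 medz 0.0927 [0.5432 0.0833] [0.0318 0.0291] 27.0
  clampblk 530 medz 0.0493 [0.5424 0.0828] [0.0694 0.0657] 20.1
key 43 medz 0.1031 [ 0.5186 -0.2849] [0.0714 0.0186] 12.4
handles 107 medz 0.1979 [0.5421 0.2624] [0.0641 0.0238] 81.6
top fix 1551 medz 0.0197 [0.5546 0.0417] [0.0884 0.1997] 19.8
top head 121 medz 0.0458 [ 0.5727 -0.0101] [0.0336 0.035 ] 18.7
  stub 124 medz 0.0929 [0.5405 0.0839] [0.0287 0.0285] 45.3
  clampblk 460 medz 0.0498 [0.5396 0.0835] [0.0638 0.0657] 19.0
key 196 medz 0.1055 [ 0.5144 -0.2846] [0.0682 0.0176] 12.8
handles 65 medz 0.1985 [0.5394 0.2646] [0.0621 0.0168] 80.8
1 3763
-0.05 501 x [0.0492 0.0509 0.0611] z [-0.0052  0.0035  0.0097  0.011   0.0116]
-0.03 365 x [0.0493 0.0509 0.0609] z [-0.0055  0.0036  0.0101  0.0111  0.0116]
-0.015 282 x [0.0492 0.0507 0.0607] z [-0.0056  0.0031  0.0096  0.0108  0.0113]
-0.008 250 x [0.0491 0.0505 0.0607] z [-0.0053  0.0029  0.0096  0.0108  0.0114]
-0.003 178 x [0.049  0.0495 0.0568] z [-0.0056  0.0011  0.0082  0.0106  0.0113]
-1 3765
-0.05 502 x [-0.056  -0.0459 -0.0442] z [-0.0053  0.0036  0.01    0.0112  0.0118]
-0.03 346 x [-0.056  -0.0459 -0.0441] z [-0.0055  0.0031  0.0103  0.0113  0.0119]
-0.015 281 x [-0.0556 -0.0457 -0.0443] z [-0.0053  0.0031  0.0098  0.0111  0.0116]
-0.008 244 x [-0.0552 -0.0453 -0.0442] z [-0.0054  0.0023  0.0097  0.011   0.0115]
-0.003 176 x [-0.0523 -0.0446 -0.0442] z [-0.0058  0.0009  0.0076  0.0109  0.0115]
```

Run:
```python
from h import *
K=(.5146,-.2847);S=(.5733,-.0093)
robot.reach((*K,.20),down(102.4))
robot.move_l((*K,.077),vel=.12)
robot.clamp(); o=robot.observe();print(o['time'],o['width']*94,o['contact_force'].round(1))
robot.move_l((*K,.18),vel=.12)
print(robot.observe()['width']*94)
robot.reach((*S,.18),down(109))
robot.move_l((*S,.128),vel=.1); robot.hold(.2)
o=robot.observe();print(o['time'],o['eef_pos'],o['contact_force'].round(1),o['moment'].round(2),o['qpos'].round(2))
f=grab('wrist','wi');grab('top','ti')
cv2.imwrite('pics/wi2.png',np.hstack([cv2.resize(f['pixels'][140:460,160:480],(480,480)),]))
```

```text
10.025 15.868335132400803 [ 0.5 -0.8 -0.7]
16.0739241477197
12.9917 [ 0.57359378 -0.00927632  0.12850699] [ 0.1 -0.9 -0.5] [ 0.08 -0.11  0.01] [ 0.73  0.65 -1.05  1.79  0.63  1.08  1.35]
```

View pics/wi2.png

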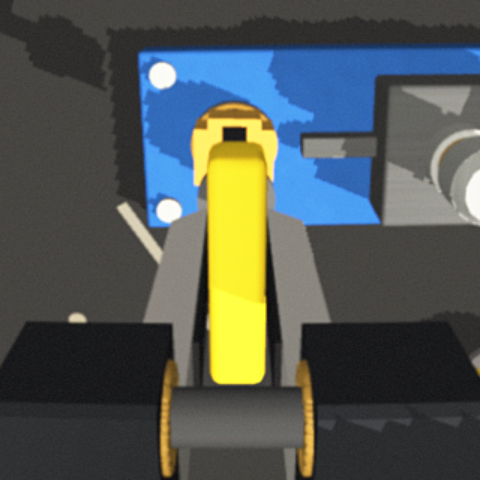

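Run:
```python
from h import *
S=(.5733,-.0093)
hit=robot.move_l((*S,.083),vel=.04,force_limit=8)
o=robot.observe();print(hit,o['time'],o['eef_pos'],o['contact_force'].round(1),o['moment'].round(2))
if o['eef_pos'][2]<.09:
    for t in range(12,109,12):
        robot.reach((*S,o['eef_pos'][2]),down(109-t)); p=robot.observe()
        print(t,p['time'],(p['eef_pos']-o['eef_pos']).round(4),p['contact_force'].round(1),p['moment'].round(2))
        if abs(p['moment'][2]-o['moment'][2])>1.0: break
```

```text
False 14.3667 [ 0.57342059 -0.00930448  0.08320363] [-0.  -0.6 -0.5] [ 0.08 -0.19  0.02]
12 14.6667 [-0.0001 -0.0005  0.0001] [-1.2 -4.4 -3. ] [-0.97 -0.13  0.09]
24 14.9667 [-0.0001 -0.0003  0.0001] [ 1.1 -3.2 -1.7] [-1.24 -0.21  0.03]
36 15.2667 [-0.0001 -0.0002  0.    ] [ 0.5 -4.6 -1.4] [-1.3  -0.28  0.04]
48 15.5667 [-0.     -0.0001  0.    ] [-0.4 -3.8 -1.4] [-1.39 -0.38  0.03]
60 15.8667 [-0.0001  0.0001 -0.    ] [-0.3 -4.4 -0.1] [-1.2  -0.12 -0.02]
72 16.1667 [-0.0002  0.0004 -0.0001] [ 0.  -2.6  0.2] [-0.69  0.03  0.06]
84 16.4667 [-0.0002  0.0006 -0.0001] [ 1.  -0.9 -1.6] [-0.15 -0.01 -0.01]
96 16.7667 [-0.      0.0005 -0.    ] [ 0.4  1.5 -3.3] [ 0.15 -0.53  0.03]
108 17.0667 [-0.0001  0.0003  0.    ] [ 0.8 -0.  -1.5] [-0.06 -0.37  0.77]
```

Run:
```python
from h import *
S=(.5733,-.0093)
robot.gripper_open(); robot.move_l((*S,.19),vel=.12)
robot.reach((.515,.03,.25),down(20))
f=grab('wrist','wd');o=robot.observe();print(o['time'],o['qpos'].round(2))
cv2.imwrite('pics/wd2.png',f['pixels'])
T=R.from_rotvec(o['orientation']).as_matrix();b=T@[.0025,0,.003]
H,S_,V=cv2.split(cv2.cvtColor(f['pixels'],cv2.COLOR_BGR2HSV))
P,uv=cloud(f,(H>22)&(H<34)&(S_>120));P=P-b
s=(np.hypot(*(P[:,:2]-S).T)<.06)&(P[:,2]>.1);print(s.sum(),np.median(P[s,2]))
Q=onplane(f,uv[s],.112)[:,:2]-b[:2];print(cv2.minAreaRect(Q.astype(np.float32)))
P,uv=cloud(f);s=(np.hypot(*(P[:,:2]-b[:2]-[.5397,.0842]).T)<.03)&(P[:,2]>.088)&(P[:,2]<.1)
print('stub',s.sum(),(onplane(f,uv[s],.094)[:,:2]-b[:2]).astype(np.float32).mean(0),cv2.minAreaRect((onplane(f,uv[s],.094)[:,:2]-b[:2]).astype(np.float32)))
```

```text
19.8583 [ 0.54  0.25 -0.77  1.81  0.19  1.16  0.06]
1537 0.11115518329525785
((0.5719415545463562, -0.01118461787700653), (0.017075199633836746, 0.07255756109952927), 14.243782997131348)
stub 1070 [0.5395312  0.07980389] ((0.5395114421844482, 0.07971451431512833), (0.030212409794330597, 0.029839452356100082), 66.24903106689453)
```

View pics/wd2.png

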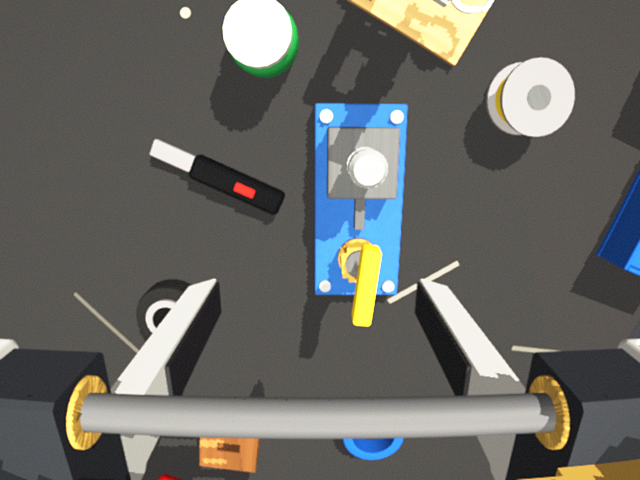

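Run:
```python
from h import *
G=(.541,.2642)
robot.reach((*G,.26),down(-99.1))
robot.move_l((*G,.153),vel=.12,force_limit=15)
o=robot.observe();print(o['time'],o['eef_pos'],o['contact_force'].round(1))
robot.clamp(); o=robot.observe();print(o['width']*94,o['contact_force'].round(1))
robot.move_l((*G,.27),vel=.08,force_limit=25)
o=robot.observe();print(o['time'],o['eef_pos'],o['width']*94,o['contact_force'].round(1),o['moment'].round(2),o['qpos'].round(2))
q=robot.solve_ik((.507,.088,.27),down(-99.1));print(q)
robot.reach((.507,.088,.225),down(-99.1)) if False else robot.reach((.507,.088,.26),down(-99.1))
robot.move_l((.507,.088,.218),vel=.08);robot.hold(.2)   # ring z ~ .109
f=grab('wrist','wp');grab('top','tp');o=robot.observe();print(o['time'],o['eef_pos'])
cv2.imwrite('pics/wp2.png',cv2.resize(f['pixels'][100:360,160:480],(640,520)))
```

```text
23.0833 [0.54136494 0.26443201 0.15373592] [0.4 0.  0.2]
44.829327643616054 [-2.4 -3.1  9.5]
25.5167 [0.54087202 0.26408164 0.26955296] 44.77936766987766 [-1.1 -0.1 -3. ] [ 0.05 -0.02 -0.01] [-0.11  0.37 -0.52  1.58  0.19  1.24 -2.39]
[ 0.19292322  0.18754223 -0.48203391  1.79212557  0.09344784  1.18440565
 -2.04680618]
27.2417 [0.50713459 0.08799723 0.2182965 ]
```

View pics/wp2.png

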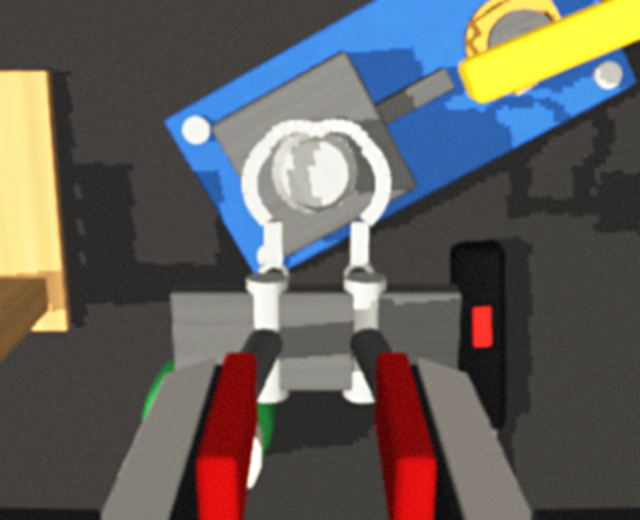

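Run:
```python
from h import *
for n in('wp','tp'):
    f=pickle.load(open(f'pics/{n}.pkl','rb'));T=R.from_rotvec(down(-99.1)).as_matrix();tcp=np.array([.5071,.0880,.2183])
    P,uv=cloud(f);s=(np.hypot(*(P[:,:2]-[.541,.083]).T)<.045)
    for z0,z1,nm in((.100,.120,'ring'),(.0905,.0965,'stubtop'),(.046,.053,'blk')):
        k=s&(P[:,2]>z0)&(P[:,2]<z1)
        if not k.any(): print(n,nm,'none');continue
        zm=np.median(P[k,2]);Q=(onplane(f,uv[k],zm)-tcp)@T
        x,z=Q[:,0],Q[:,2]
        print(n,nm,k.sum(),'z',zm.round(4),'x',np.percentile(x,[0.5,99.5]).round(4),'mid',np.percentile(x,[.5,99.5]).mean().round(4),'tz',np.percentile(z,[.5,99.5]).round(4),'mid',np.percentile(z,[.5,99.5]).mean().round(4),'mean',x.mean().round(4),z.mean().round(4))
        if nm=='ring':
            kk=z>.022
            print('   circ ring front half: x',np.percentile(x[kk],[.5,99.5]).round(4))
    if n=='wp':
        # stub top disc radius: fit
        k=s&(P[:,2]>.0905)&(P[:,2]<.0965);Q=((onplane(f,uv[k],.094)-tcp)@T)[:,[0,2]].astype(np.float32);print('minEnc',cv2.minEnclosingCircle(Q))
        k=s&(P[:,2]>.07)&(P[:,2]<.0965);im=np.zeros((480,640),np.uint8);im[uv[k][:,1],uv[k][:,0]]=1;print(k.sum())
        # fork jaws height: handle top z
        H,S,V=cv2.split(cv2.cvtColor(f['pixels'],cv2.COLOR_BGR2HSV));p=cloud(f,((H<6)|(H>174))&(S>120))[0];p=p[np.hypot(*(p[:,:2]-tcp[:2]).T)<.05];print('handle z',np.percentile(p[:,2],[50,90,98]))
        F=cloud(f)[0];F=(F-tcp)@T;s2=(abs(F[:,0])<.05)&(F[:,1]>-.02)&(F[:,1]<0.003)&(abs(F[:,2])<.02)&(abs(F[:,0])>.024);F=F[s2]
        for g in(1,-1):
            q=F[F[:,0]*g>0];print('finger',len(q),np.percentile(q,[1,99],axis=0).round(4).tolist())
```

```text
wp ring 1445 z 0.1112 x [-0.0257  0.0258] mid 0.0 tz [0.0018 0.0559] mid 0.0288 mean -0.0 0.0306
   circ ring front half: x [-0.0258  0.0258]
wp stubtop 1076 z 0.0933 x [-0.0138  0.0131] mid -0.0004 tz [0.0226 0.049 ] mid 0.0358 mean -0.0006 0.0359
wp blk 3561 z 0.0495 x [-0.0418  0.0407] mid -0.0005 tz [-0.0051  0.0761] mid 0.0355 mean -0.0004 0.0397
minEnc ((-0.0006252156454138458, 0.03602590039372444), 0.014505710452795029)
1387
handle z [0.25819608 0.26478273 0.26543767]
finger 346 [[0.0241, -0.0198, 0.0109], [0.0342, -0.0003, 0.0122]]
finger 334 [[-0.0339, -0.0199, 0.0111], [-0.0241, -0.0008, 0.0122]]
tp ring none
tp stubtop none
tp blk none
```

Run:
```python
from h import *
robot.move_l((.5068,.0886,.217),vel=.05);robot.hold(.3)
hit=robot.move_l((.5068,.0886,.1738),vel=.03,force_limit=6);robot.hold(.4)
f=grab('wrist','we');o=robot.observe();print(hit,o['time'],o['eef_pos'],o['width']*94,o['contact_force'].round(1),o['moment'].round(2))
cv2.imwrite('pics/we2.png',cv2.resize(f['pixels'][100:360,160:480],(640,520)))
T=R.from_rotvec(o['orientation']).as_matrix();tcp=o['eef_pos'];P,uv=cloud(f);s=(np.hypot(*(P[:,:2]-[.541,.083]).T)<.045)
for z0,z1,nm in((.06,.075,'ring'),(.0905,.0965,'stubtop'),(.046,.053,'blk')):
    k=s&(P[:,2]>z0)&(P[:,2]<z1);zm=np.median(P[k,2]);Q=(onplane(f,uv[k],zm)-tcp)@T
    print(nm,k.sum(),zm,np.percentile(Q,[.5,99.5],axis=0).round(4).tolist(),Q.mean(0).round(4))
```

```text
False 29.8333 [0.50683003 0.08859426 0.17382361] 44.90349652036499 [-0.5  0.  -3.2] [0.03 0.   0.  ]
ring 1519 0.06653514493161888 [[-0.0257, 0.1073, 0.0015], [0.0259, 0.1073, 0.0556]] [-0.      0.1073  0.0313]
stubtop 1452 0.0933122063223557 [[-0.0131, 0.0805, 0.0228], [0.0133, 0.0805, 0.0495]] [0.0001 0.0805 0.0363]
blk 4277 0.049459820000351984 [[-0.041, 0.1244, -0.0034], [0.0412, 0.1244, 0.0762]] [0.0006 0.1244 0.0415]
```

View pics/we2.png

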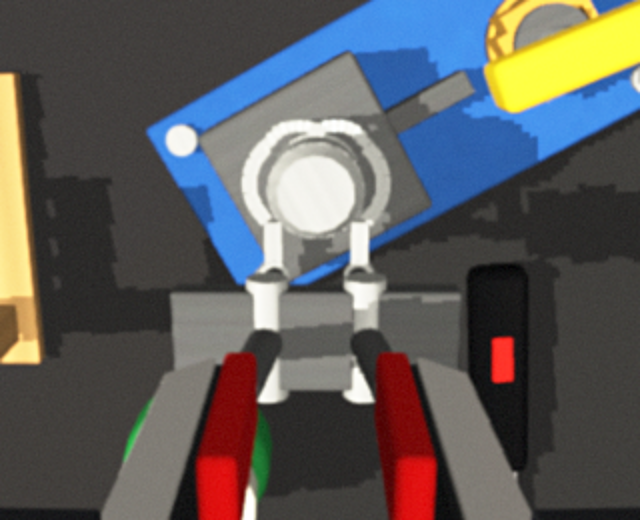

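```bash
python3 -c "
from rig import robot
robot.hand_in();o=robot.observe();print(o['time'],o['eef_pos'],o['contact_force'])"
```

```text
the job is handed in; nothing more can be done
the job is handed in; nothing more can be done
```

The job is handed in at about 30 s of the 64 s allowed. The hand-in itself gave no verdict.

**Key and screw:** The key went fully into the slot without contact force. I turned it clockwise until the twisting moment jumped at the stop, after about 108° of gripper turn including blade play. The key was then released, and the camera showed it standing upright with its top 111 mm above the bench (112 expected).

**Pliers and ring:** The pliers were squeezed to their stop (about 45 mm between the fingers) and lifted straight out of the rack. I checked the ring above the stub before lowering it.

**Last check before hand-in:**
- The ring is spread to about 52 mm across and centred on the stub to within about 1 mm.
- Its mid height is about 65 mm, against 66 mm for the groove.
- The wrist force is about 3 N, which is the pliers' own weight, so nothing rests on the fixture.

**What disagreed or was not checked:**
- The cameras differed by up to 4 mm on the fixture position. I settled this by measuring the ring against the stub in the same wrist picture.
- The screw angle was judged from the stop moment and the key's final direction, not read directly.
- I did not measure the loose bench items (scissors, spool and so on) again at the end. The arm came into contact with none of them as far as the forces and pictures show.

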